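Put the washed tent pegs away in rack order

ROBOT

A 6-joint arm with a two-finger parallel gripper is mounted at the origin on the work surface. World frame = base frame: x ahead of the robot, y to its left, z up, the work surface at z = 0. Lengths are in mm, angles in degrees, forces in N, time in s.
With the tool pointing down it reaches from about 325 to 925 mm from the base axis. Payload 3.1 kg.
Tool frame: the origin (TCP) lies at the very end of the fingers, on their centre line; the grasp point (between the pads) lies grasp_offset behind it (grasp_offset is the distance from the TCP to the grasp point, in mm); z points along the fingers, y is the line along which they close (so a half turn about z gives the same grasp; the last joint's range is limited). The gripper opens to 85 mm and grips with 20 to 120 N. Pads are 22 mm wide; open, the fingers measure 114 mm over their backs; the gripper's body (76 mm by 85 mm) begins 54 mm behind the grasp point. The pads swing forward as they close: fully open they stand 13 mm farther back than shut.
Start: joints at [-83.606, 12.427, 92.441, -0, 75.132, -6.429], TCP at [138.731, -609.42, 231.3] pointing down, gripper open.
Joint ranges: [-157.48, 157.48], [-44.54, 120.13], [17.64, 146.25], [-64.5, 244.5], [7.68, 150.69], [-147.95, 147.95]. Speed limits (degrees/s): [159.86, 159.86, 180, 180, 180, 180].

INTERFACE

Orientations are given as [roll, pitch, yaw] about the fixed x, y, z axes, in that order (R = Rz(yaw) Ry(pitch) Rx(roll)).
In Python, from station import * gives the robot as it stands. Calls block until the motion is done:
- goto(position, orientation): joint-space move of the TCP to a pose.
- move_l(position, attitude=None, speed=150): straight line of the TCP; attitude=None keeps the orientation; speed is the mean speed in mm/s.
- move_j(angles): joint-space move.
- grip(opening, squeeze=None): finger opening in mm; squeeze is the grip in N (None keeps the last); returns when the fingers have stopped.
- wait(seconds).
- solve_ik(position, orientation): joint angles nearest the present ones, or None.
- get_obs(): the state.
- get_image(name): name is "scene" or "top" or "wrist"; returns the picture (480x640x3 uint8, red, green, blue); there is no depth.
- get_calibration(name): a dict with "fx", "fy", "cx", "cy" (pixels), "R" (3x3) and "t" (3): a world point X has camera coordinates R X + t; the wrist camera has in their place "mount" (4x4, takes a point from camera to tool coordinates, whose origin is the TCP and whose axes are the flange's). Camera axes: x right, y down, z forward; pixel columns grow to the right and rows downward; lengths in mm; the calibration is good to about 2 mm. A picture is of the moment at which its call begins: read the wrist's pose just before it. get_calibration takes no time and is no camera call.
A pose or a line that the arm cannot do raises Unreachable and nothing moves.
- sign_off(): hands the job in; it is judged then, once.
Trained networks look in the newest picture that a camera, given by its name, has taken for a name from the list of things; names that differ only in an ending like _2 or _b are one class to them, and where a whole thing is asked for, a point or a joint stands for the part that bears it (a point fixed in the world has none). Each returns a list of dicts, best first, with "score" (0 to 1); they miss things now and then, are a little off and sometimes report something else, mostly with a low value. They report only what shows in the picture. A call takes as long as a camera call.
- spot_in(name, camera): "extent" ([centre column, centre row, width, height] in pixels, round what is visible of it).
- regions_of(name, camera): "region" (480x640 bool, what is visible of it) and "extent" ([centre column, centre row, width, height] in pixels, round what is visible of it).
The state is a dict: "t": time; "joint_pos": joint angles; "qvel": joint speeds; "effort": joint torques, N m; "tcp_pos": TCP position; "ee_rot": TCP orientation; "wrist_force": force on the tool from outside, world axes, zero at the start; "moment": the same for the moment, N m; "grip_width": finger opening in mm; "grip_force": force on a finger pad.
Only numpy, scipy, OpenCV 4.12 (cv2) and the standard library are available. Lean on these libraries where they do the work, as an engineer would, in place of code of your own. Each camera call takes 0.05 s, during which the arm holds its last target. There are 200 camera calls.

TASK

The four washed V-pegs on the drying rack lie in the order of the rental tents they came off. Put them away in the four bays of the pulled-out drawer tray in the same order from left to right, one to a bay, each lying along the middle of its bay, open side up and down in both notches. Leave the mug and the peg extractor where they are.

Things in the scene. Friction and masses are not known exactly. Their poses are not given: they have to be found in the camera images.
- peg_140_mid (a point): The shortest of four loose straight pegs: purple V-section aluminium, 140 mm long, 23 wide, 20 high, 30 g. Point: its centre, half-way along and up. x along it to its tip (away from the robot), z up. Open side up in one of the rack's four notches (58 mm apart, any order), on two rails 10 mm thick, 45 mm either side of the rack's middle; between them it is free to grip. V root 42 mm above the bench, drip tray 3 mm thick below.
- peg_162_mid (a point): The second shortest of four loose straight pegs: purple V-section aluminium, 162 mm long, 23 wide, 20 high, 30 g. Point: its centre, half-way along and up. x along it to its tip (away from the robot), z up. Open side up in one of the rack's four notches (58 mm apart, any order), on two rails 10 mm thick, 45 mm either side of the rack's middle; between them it is free to grip. V root 42 mm above the bench, drip tray 3 mm thick below.
- peg_184_mid (a point): The second longest of four loose straight pegs: purple V-section aluminium, 184 mm long, 23 wide, 20 high, 30 g. Point: its centre, half-way along and up. x along it to its tip (away from the robot), z up. Open side up in one of the rack's four notches (58 mm apart, any order), on two rails 10 mm thick, 45 mm either side of the rack's middle; between them it is free to grip. V root 42 mm above the bench, drip tray 3 mm thick below.
- peg_206_mid (a point): The longest of four loose straight pegs: purple V-section aluminium, 206 mm long, 23 wide, 20 high, 30 g. Point: its centre, half-way along and up. x along it to its tip (away from the robot), z up. Open side up in one of the rack's four notches (58 mm apart, any order), on two rails 10 mm thick, 45 mm either side of the rack's middle; between them it is free to grip. V root 42 mm above the bench, drip tray 3 mm thick below.
- bay_p: One of four like fixed bays, 58 mm apart in any order in the pulled-out tray (walls 41 mm high): off-white strip 170 x 46 x 3 mm with two V-notches fitting any peg, 10 mm thick, 36 high, 45 mm either side of its middle, clear between. Origin: centre of its underside, 9 mm above the bench; x along it away from the robot, y left, z up. Notches guide a peg in from 8 mm off; seated, its centre is 27 mm above the origin.
- bay_q: One of four like fixed bays, 58 mm apart in any order in the pulled-out tray (walls 41 mm high): off-white strip 170 x 46 x 3 mm with two V-notches fitting any peg, 10 mm thick, 36 high, 45 mm either side of its middle, clear between. Origin: centre of its underside, 9 mm above the bench; x along it away from the robot, y left, z up. Notches guide a peg in from 8 mm off; seated, its centre is 27 mm above the origin.
- bay_r: One of four like fixed bays, 58 mm apart in any order in the pulled-out tray (walls 41 mm high): off-white strip 170 x 46 x 3 mm with two V-notches fitting any peg, 10 mm thick, 36 high, 45 mm either side of its middle, clear between. Origin: centre of its underside, 9 mm above the bench; x along it away from the robot, y left, z up. Notches guide a peg in from 8 mm off; seated, its centre is 27 mm above the origin.
- bay_s: One of four like fixed bays, 58 mm apart in any order in the pulled-out tray (walls 41 mm high): off-white strip 170 x 46 x 3 mm with two V-notches fitting any peg, 10 mm thick, 36 high, 45 mm either side of its middle, clear between. Origin: centre of its underside, 9 mm above the bench; x along it away from the robot, y left, z up. Notches guide a peg in from 8 mm off; seated, its centre is 27 mm above the origin.
- mug: Blue ceramic mug, 80 mm wide, 88 mm high, handle to the side, standing behind the drying rack. Origin: centre of its underside, z up. The clear drawer unit behind the tray is 108 mm high. To be left alone.
- extractor_mid (a point): Steel peg extractor lying on the bench between rack and tray: 170 mm long, 17 mm high, black T-handle 67 mm wide, hook at the far end. The point is about its middle. To be left alone.

How it is judged (in metres and radians):
At the end, for the whole second after the job is handed in: Each peg lies released and still in the bay at its own place in the row (counted from the left): within 25 mm lengthways and 8 mm sideways of the bay's middle, centre 22 to 32 mm above its underside, length within 0.12 rad of the bay's, tip either way, open side up within 0.25 rad (x of peg_140_mid in the frame of bay_p between -0.025 and 0.025 m and y of peg_140_mid in the frame of bay_p between -0.008 and 0.008 m and z of peg_140_mid in the frame of bay_p between 0.022 and 0.032 m and angle between the x axis of peg_140_mid and the x axis of bay_p, either way round below 0.12 rad and angle between each of peg_140_mid, peg_162_mid, peg_184_mid, peg_206_mid's own z axis and vertical below 0.25 rad and linear speed of each of peg_140, peg_162, peg_184, peg_206 below 0.02 m/s and x of peg_162_mid in the frame of bay_q between -0.025 and 0.025 m and y of peg_162_mid in the frame of bay_q between -0.008 and 0.008 m and z of peg_162_mid in the frame of bay_q between 0.022 and 0.032 m and angle between the x axis of peg_162_mid and the x axis of bay_q, either way round below 0.12 rad and x of peg_184_mid in the frame of bay_r between -0.025 and 0.025 m and y of peg_184_mid in the frame of bay_r between -0.008 and 0.008 m and z of peg_184_mid in the frame of bay_r between 0.022 and 0.032 m and angle between the x axis of peg_184_mid and the x axis of bay_r, either way round below 0.12 rad and x of peg_206_mid in the frame of bay_s between -0.025 and 0.025 m and y of peg_206_mid in the frame of bay_s between -0.008 and 0.008 m and z of peg_206_mid in the frame of bay_s between 0.022 and 0.032 m and angle between the x axis of peg_206_mid and the x axis of bay_s, either way round below 0.12 rad); the robot touches nothing.
It fails at once if the mug is shifted by more than 30 mm or tipped (distance of mug from where it was at the start of the episode above 0.03 m or angle between mug's own z axis and vertical above 0.4 rad).
It fails at once if the peg extractor is shifted by more than 30 mm (distance of extractor_mid from where it was at the start of the episode above 0.03 m).
It also fails if it takes over 120 s, if anything falls off the work surface, if the arm or the gripper's body presses on something with over 40 N, if the wrist force passes 120 N, or if a joint passes its speed limit or range.

## Working session

There is one attempt and no reset: what is moved stays moved. The work goes in short steps, each a Python script; the robot and the scene stay as the last script left them, time stands still between calls to the robot, and variables do not carry over. Pictures are saved under pics/ and viewed, at most 14 in all, crops included, and the job is handed in when it is done.

```bash
ls; mkdir -p pics
python3 - <<'E'
from station import *
import cv2
print({k:v for k,v in get_obs().items() if k in('t','tcp_pos','ee_rot','grip_width')})
for n in("scene","top"):
    im=get_image(n); cv2.imwrite(f"pics/{n}0.png",im[:,:,::-1])
    c=get_calibration(n); print(n,{k:np.round(v,3).tolist() if hasattr(v,'__len__') else v for k,v in c.items()} if 0 else c)
    for o in("peg_140_mid","peg_162_mid","peg_184_mid","peg_206_mid","bay_p","mug","extractor_mid"):
        print(o,[(round(d["score"],2),[round(float(x)) for x in d["extent"]]) for d in spot_in(o,n)][:6])
print(get_calibration("wrist"))
E
```

```text
pics
{'t': 0.0, 'tcp_pos': array([ 138.65749775, -608.5684572 ,  229.93718908]), 'ee_rot': array([-1.79860663e+02, -1.78682170e-02,  1.28256406e+01]), 'grip_width': 85.05620505821707}
scene {'fx': 452.52912270225187, 'fy': 452.52912270225187, 'cx': 318.0655016379397, 'cy': 243.46372398801915, 'R': array([[-0.88056818,  0.4738178 , -0.00981668],
       [ 0.41336297,  0.75775476, -0.50491462],
       [-0.2317989 , -0.4486696 , -0.86311347]]), 't': array([ 560.8517886 , -241.87449405, 1136.8258934 ])}
peg_140_mid [(0.56, [421, 266, 62, 29])]
peg_162_mid [(0.95, [407, 244, 79, 32])]
peg_184_mid [(0.63, [453, 318, 89, 47])]
peg_206_mid [(0.56, [436, 292, 93, 42])]
bay_p [(0.84, [358, 173, 72, 40]), (0.59, [371, 191, 71, 45])]
mug [(0.83, [323, 301, 52, 56])]
extractor_mid [(0.78, [383, 225, 73, 49])]
top {'fx': 569.6340244331694, 'fy': 569.6340244331694, 'cx': 324.65909856774243, 'cy': 233.32924690405684, 'R': array([[-0.0232243 , -0.99963339,  0.01391797],
       [-0.99516116,  0.02178642, -0.09581031],
       [ 0.09547197, -0.01607575, -0.9953023 ]]), 't': array([ 13.06224467, 624.05910
[... 197 characters left out ...]
4, 317, 25, 135])]
bay_p [(0.96, [448, 332, 33, 101]), (0.86, [374, 337, 29, 103]), (0.86, [412, 334, 35, 110]), (0.56, [480, 330, 35, 105])]
mug [(0.65, [242, 189, 69, 55])]
extractor_mid [(0.56, [319, 319, 37, 102]), (0.34, [480, 329, 36, 104])]
{'fx': 389.1330407615404, 'fy': 389.1330407615404, 'cx': 326.7290992319965, 'cy': 231.70819322519864, 'mount': array([[ 4.68537360e-04, -9.60395728e-01, -2.78639241e-01,
         6.91853769e+01],
       [ 9.99999884e-01,  4.19821683e-04,  2.34505215e-04,
         4.44680366e-01],
       [-1.08239012e-04, -2.78639318e-01,  9.60395813e-01,
        -1.42791940e+02],
       [ 0.00000000e+00,  0.00000000e+00,  0.00000000e+00,
         1.00000000e+00]])}
```

View pics/top0.png

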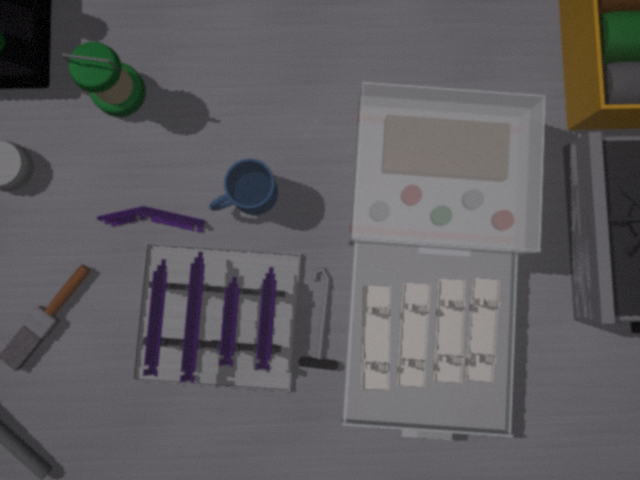

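View pics/scene0.png

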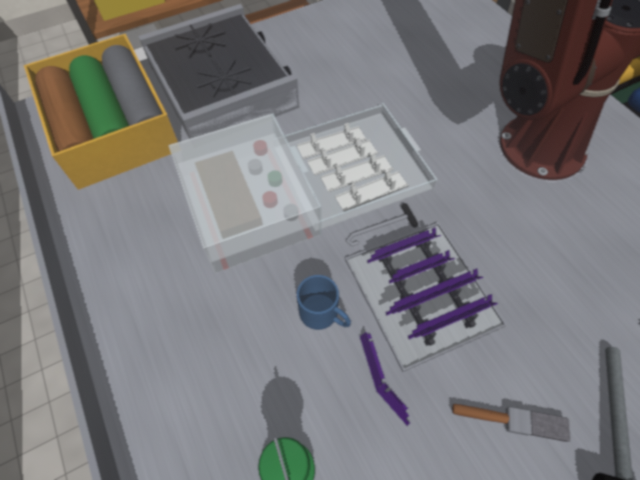

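The top view has +x up and +y left. The pegs lie left to right at columns 157, 194, 230 and 266, with lengths 184, 206, 140 and 162. The bays are at columns 377, 415, 451 and 485. The bent purple peg at (150,217) is a distractor. Next I'll locate everything from the top, then check with the wrist camera above the rack and the tray.

```bash
cat > h.py <<'E'
from station import *
import station, numpy as np, cv2
from scipy.spatial.transform import Rotation as Ro
def cam(n,obs=None):
    c=get_calibration(n)
    if n=="wrist":
        T=np.eye(4);T[:3,:3]=Ro.from_euler('xyz',obs["ee_rot"],degrees=True).as_matrix();T[:3,3]=obs["tcp_pos"]
        W=T@c["mount"];R=W[:3,:3];C=W[:3,3]
    else: R=c["R"].T;C=-R@c["t"]
    return c,R,C
def back(n,uv,z,obs=None):
    c,R,C=cam(n,obs);uv=np.atleast_2d(uv).astype(float)
    d=np.c_[(uv[:,0]-c["cx"])/c["fx"],(uv[:,1]-c["cy"])/c["fy"],np.ones(len(uv))]@R.T
    return (C+d*((z-C[2])/d[:,2])[:,None])[:,:2]
def rect(n,region,z,obs=None):
    """world min-area rectangle of a mask at height z: centre, long, short, yaw of long axis (about x)"""
    m=region.astype(np.uint8);k,l,s,_=cv2.connectedComponentsWithStats(m)
    v,u=np.nonzero(l==1+np.argmax(s[1:,4]))
    P=back(n,np.c_[u,v],z,obs).astype(np.float32)
    (c,(w,h),_),B=(r:=cv2.minAreaRect(P)),cv2.boxPoints(cv2.minAreaRect(P))
    e=max([B[1]-B[0],B[2]-B[1]],key=np.linalg.norm)
    yaw=(np.degrees(np.arctan2(e[1],e[0]))+90)%180-90
    return np.round([*c,max(w,h),min(w,h),yaw],1)
PEGS=["peg_140_mid","peg_162_mid","peg_184_mid","peg_206_mid"]
def survey(n,names,obs=None,mins=.3):
    for o in names:
        for d in regions_of(o,n):
            if d["score"]>mins: print(n,o,round(d["score"],2),rect(n,d["region"],12 if "bay" in o else 58,obs),flush=True)
E
python3 - <<'E'
from h import *
print("go",grasp_offset)
get_image("top"); survey("top",PEGS+["bay_p","extractor_mid","mug"])
E
```

```text
go 18.700000000000003
top peg_140_mid 0.74 [485.6 154.7 139.6  24.9  -4.7]
top peg_162_mid 0.76 [487.6  95.4 161.4  25.5  -5.8]
top peg_184_mid 0.66 [495.1 270.7 183.4  24.4  -5.4]
top peg_206_mid 0.65 [494.9 211.8 203.4  25.7  -5.3]
top peg_206_mid 0.36 [486.7  13.7 158.8  58.3  -1.4]
top bay_p 0.96 [451.  -81.6 169.6  46.5  -2.9]
top bay_p 0.94 [ 454.3 -144.4  169.5   47.1   -5.7]
top bay_p 0.88 [ 458.  -205.1  169.9   49.7   -5. ]
top bay_p 0.81 [ 458.7 -260.7  171.4   53.2   -7.1]
top extractor_mid 0.65 [487.4  12.9 157.2  59.9  -1.4]
top mug 0.6 [702.3 125.9 103.8  90.8  81. ]
```

Run:
```python
from h import *
for tag,p,names in(("tray",[400,-172,240],["bay_p"]),("rack",[430,183,240],PEGS)):
    q=None
    for yaw in (-5,175):
        if (s:=solve_ik(p,[180,0,yaw])) is not None: print(tag,yaw,np.round(s))
    for yaw in (-5,175):
        try: goto(p,[180,0,yaw]); break
        except Unreachable as e: print(yaw,e)
    wait(.3); o=get_obs(); im=get_image("wrist"); cv2.imwrite(f"pics/w_{tag}.png",im[:,:,::-1])
    print(o["t"],np.round(o["tcp_pos"]),np.round(o["ee_rot"],1)); survey("wrist",names,o)
    np.save(f"{tag}.npy",np.r_[o["tcp_pos"],o["ee_rot"]])
```

```text
tray -5 [-33. -12. 116.  -0.  76.  62.]
tray 175 [ -33.  -12.  116.    0.   76. -118.]
3.35 [ 400. -172.  240.] [-180.    0.   -5.]
wrist bay_p 0.95 [ 458.3 -260.8  169.9   49.8   -7.2]
wrist bay_p 0.89 [450.  -79.8 171.   52.6  -2.6]
wrist bay_p 0.77 [ 458.3 -205.6  168.6   46.    -4.8]
wrist bay_p 0.67 [ 452.7 -144.1  171.3   47.7   -5.5]
rack -5 [ 14.  -8. 112.  -0.  75. 109.]
rack 175 [ 14.  -8. 112.   0.  75. -71.]
5.0917 [430. 182. 240.] [180.   -0.   -5.1]
wrist peg_140_mid 0.86 [484.4 153.1 139.7  24.2  -4.9]
wrist peg_184_mid 0.95 [492.4 270.7 184.   24.1  -5.4]
wrist peg_206_mid 0.88 [488.4 211.7 197.5  24.5  -5. ]
```

View pics/w_tray.png

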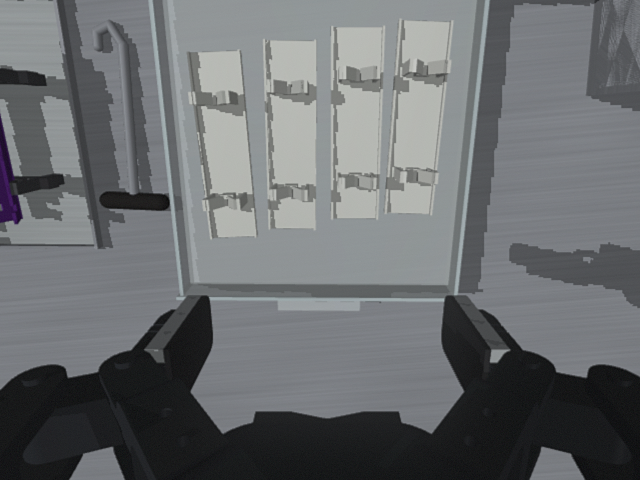

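View pics/w_rack.png

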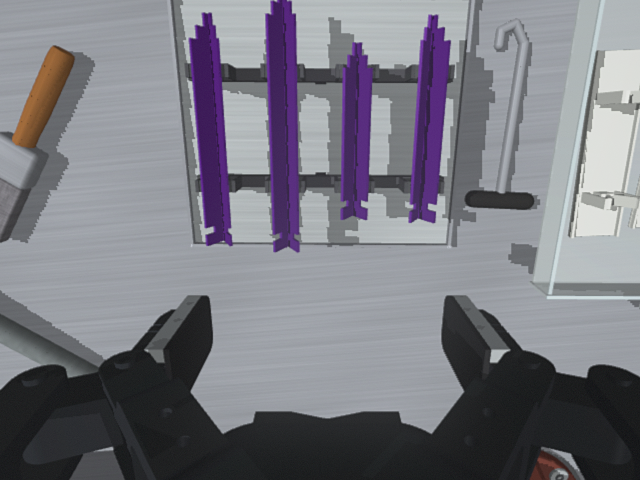

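The pegs are at wrist columns 210, 283, 355 and 430, and the bays at 222, 291, 357 and 420. The bays are slightly staggered and turned individually. The two measurements agree to about 2 mm, so I'll move the first peg.

```bash
cat >> h.py <<'E'
P=[(494,270.7,-5.4),(494,211.7,-5.2),(485,153.9,-4.8),(487,94.7,-5.6)]   # left to right
B=[(450.5,-80.7,-2.7),(453.5,-144.2,-5.6),(458,-205.4,-4.9),(458.6,-260.8,-7.1)]
def st(t):
    o=get_obs();print(t,round(o["t"],1),"w",round(o["grip_width"],1),"f",round(float(np.max(o["grip_force"])),1),"F",np.round(o["wrist_force"],1),"z",round(o["tcp_pos"][2],1),flush=True)
def pick(i):
    x,y,a=P[i]; A=[180,0,a]
    goto([x,y,170],A); grip(42); move_l([x,y,38],speed=120); st("down")
    grip(10,25); st("grip"); move_l([x,y,170],speed=150); st("up")
def place(i):
    x,y,a=B[i]; A=[180,0,a]
    goto([x,y,170],A); move_l([x,y,50],speed=150); move_l([x,y,22.5],speed=60); st("placed")
    grip(33); wait(.2); st("open"); move_l([x,y,170],speed=120)
E
python3 - <<'E'
from h import *
pick(0)
im=get_image("wrist"); cv2.imwrite("pics/g0.png",im[:,:,::-1])
E
```

```text
down 7.7 w 41.6 f 0.0 F [-0.4  0.1  0.4] z 38.9
grip 8.0 w 21.1 f 24.4 F [-1.5 -5.1  6.4] z 39.2
up 9.0 w 21.3 f 26.7 F [-0.  -0.2  0. ] z 168.7
```

View pics/g0.png

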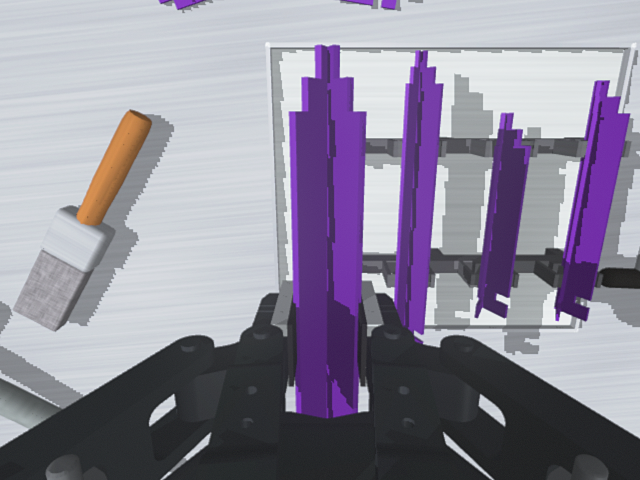

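The first peg (columns 290–365) hangs straight and level in the jaws. Now to place it and look from the wrist camera.

Run:
```python
from h import *
place(0)
goto([400,-172,240],[180,0,-5]); wait(.2); o=get_obs(); im=get_image("wrist"); cv2.imwrite("pics/p0.png",im[:,:,::-1])
for d in regions_of("peg_184_mid","wrist")[:2]: print(d["score"],rect("wrist",d["region"],42,o))
```

```text
placed 12.0 w 21.4 f 27.4 F [-2.2  0.7  9.5] z 23.1
open 12.4 w 33.0 f 0.0 F [ 0.  -0.5 -0. ] z 22.2
0.78 [448.6 -80.7 183.9  24.4  -2.7]
```

View pics/p0.png

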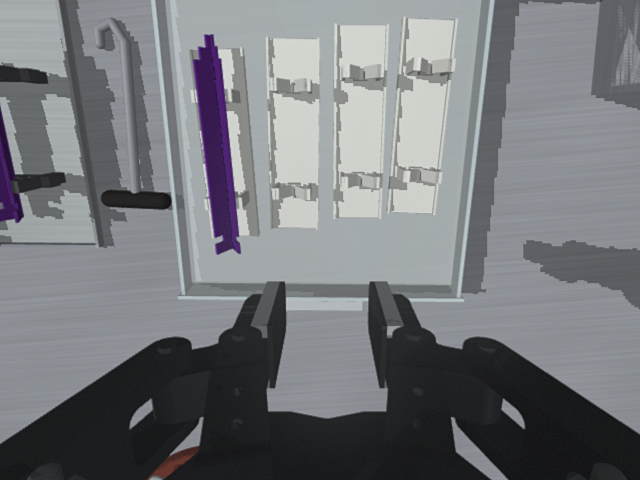

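The peg lies in bay 1 from (209,40) to (228,250), seated and on target; the apparent offset to the left is parallax. The other three follow.

```bash
sed -i 's/22\.5/23.5/' h.py
python3 - <<'E'
from h import *
for i in (1,2,3):
    pick(i)
    if get_obs()["grip_width"]<18: print("LOST",i); break
    place(i)
goto([400,-172,240],[180,0,-5]); wait(.2); o=get_obs(); im=get_image("wrist"); cv2.imwrite("pics/end.png",im[:,:,::-1])
for n in PEGS:
    for d in regions_of(n,"wrist")[:1]: print(n,round(d["score"],2),rect("wrist",d["region"],42,o))
E
```

```text
down 17.7 w 42.2 f 0.0 F [-0.5  0.2  0. ] z 38.9
grip 18.0 w 21.2 f 24.4 F [-0.4 -1.5  5. ] z 39.1
up 19.0 w 21.4 f 26.5 F [-0.5 -1.  -0.2] z 168.7
placed 21.9 w 20.8 f 26.7 F [0.8 1.7 1.4] z 23.2
open 22.4 w 32.9 f 0.0 F [ 0.6 -0.6  0.5] z 23.4
down 26.4 w 41.8 f 0.0 F [-0.2  0.1  0.1] z 38.9
grip 26.7 w 21.5 f 24.4 F [-1.5 -0.6  3.9] z 39.0
up 27.8 w 21.0 f 26.6 F [-0.  -0.4 -0.6] z 168.7
placed 30.7 w 20.7 f 26.9 F [1.4 5.9 4. ] z 23.2
open 31.1 w 32.7 f 0.0 F [0.2 0.4 0.8] z 23.4
down 35.2 w 41.8 f 0.0 F [ 0.1  0.6 -0.3] z 38.8
grip 35.5 w 21.4 f 24.4 F [0.7 4.  3.6] z 39.1
up 36.5 w 21.1 f 26.1 F [-0.4 -0.  -0.6] z 168.7
placed 39.4 w 21.1 f 26.7 F [0.6 4.6 5.5] z 23.5
open 39.9 w 32.9 f 0.0 F [-1.1 -0.4  0.5] z 23.3
peg_140_mid 0.88 [ 456.3 -204.7  138.6   23.9   -4.9]
peg_162_mid 0.89 [ 457.7 -261.2  160.1   24.4   -6.6]
peg_184_mid 0.76 [449.2 -80.5 183.   23.3  -2.9]
peg_206_mid 0.81 [ 451.2 -143.6  204.9   23.9   -5.7]
```

View pics/end.png

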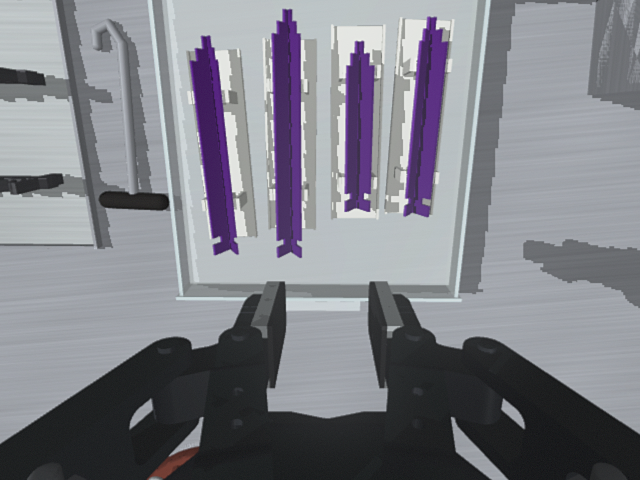

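All four pegs are seated in the bays at columns 213, 288, 358 and 425, in the order 184, 206, 140, 162. Each is within about 3 mm of its bay's middle, and the extractor hasn't moved.

```bash
python3 -c "
from station import *
wait(.5); print(sign_off())"
```

```text
the job is handed in; nothing more can be done
None
```

The job is handed in: all four pegs lie open side up in the tray in rack order (184, 206, 140, 162 from left to right), each measured within about 3 mm of its bay's middle in the last picture; the extractor looks unmoved there, and I did not re-check the mug, which the arm never went near.

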